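# Lock a filter cartridge into its bayonet socket

### The arm

A 7-joint arm with a two-finger parallel gripper is mounted at the origin on a cart in front of the work surface, level with it; the furniture and walls round the work are solid. World frame = base frame: x ahead of the robot, y to its left, z up, the work surface at z = 0. Lengths are in m, angles in rad, forces in N, time in s.
With the tool pointing down it reaches from about 0.4 to 0.85 m from the base axis. Payload 4.5 kg.
Tool frame: the origin (TCP) lies on the centre line of the jaws, within the pads' length; the fingertips stand r.tcp_to_tips ahead of it and the grasp point (between the pads) lies 11 mm behind it (r.tcp_to_tips is the distance from the TCP to the fingertips, in m); y points along the fingers, x is the direction in which the jaws open and shut, and the axes are right-handed (so a half turn about y gives the same grasp; the last joint's range is limited). The gripper opens to 88 mm and grips with 3 to 60 N. Pads are 18 mm wide; open, the fingers measure 123 mm over their backs; the gripper's body (75 mm by 187 mm) begins 45 mm behind the grasp point.
Start: joints at [-1.27, 0.689, -0.195, 1.565, 0.157, 0.902, -0.215], TCP at [0.165, 0.603, 0.247] pointing down, gripper open.
Joint ranges: [-3.01, 3.01], [-0.46, 2.08], [-1.47, 1.51], [0.13, 2.56], [-1, 4.14], [0.04, 2.09], [-2.66, 2.66]. Speed limits (rad/s): [2.57, 2.57, 3.14, 3.14, 3.14, 3.14, 3.14].

### API

Orientations are given as a unit quaternion [x, y, z, w].
In Python, from plant import r gives the robot as it stands. The module is installed in compiled form; this text tells all that it offers.
- The arm moves only by the shell command python3 -m inch 'ROWS' [OPENING] [FORCE]. ROWS is text: rows parted by semicolons, each of 4 numbers parted by spaces: the shift along the tool's x, y, z in mm, then the turn about the tool's y in degrees. In form: x y z spin; .... A call has 1 to 10 rows; each row is the pose to reach, as a shift and turn from the pose commanded when the call began, along the tool's axes at that moment; what a row does not reach only later rows make up. A row lasts 1/10 s, in which the tool goes at most 50 mm and 8.59 degrees, less where a joint would pass 70% of its speed; a pose out of reach is approached as far as the arm can. A call with a gripper value outside its range is refused whole. OPENING is the gripper command: -1 is shut, 1 is fully open, values between are in proportion, set as the call begins (- or left out, the last holds). The fingers move at their own pace and stop on an object; FORCE is the grip in N (left out, the last holds). Time passes only in rows, so rows that repeat a pose let the fingers close. It gives the time, the measured TCP pose, the force and the opening at its end, in the units of the state.
- r.get_state(): the state, without advancing time (a new reading comes with each control period).
- r.snapshot(name): name is "scene" or "top" or "wrist"; returns a dict with "frame" (384x512x3 uint8, red, green, blue), "intrinsics" (3x3 intrinsics, pixels), "R" (3x3) and "t" (3): a world point X has camera coordinates R X + t. Camera axes: x right, y down, z forward; pixel columns grow to the right and rows downward; lengths in m; the calibration is good to about 2 mm. A picture is of the moment at which its call begins. There is no depth.
- r.finish_job(): hands the job in, once; it reports no verdict.
Trained networks look in the newest picture that a camera, given by its name, has taken for a name from the list of things; names that differ only in an ending like _2 or _b are one class to them, and where a whole thing is asked for, a point or a joint stands for the part that bears it (a point fixed in the world has none). Each returns a list of dicts, best first, with "p" (0 to 1); they miss things now and then, are a little off and sometimes report something else, mostly with a low value. They report only what shows in the picture. A call takes as long as a camera call. They do not tell look-alikes from the thing itself.
- r.trace(camera, name): "region" (384x512 bool, what is visible of it) and "centre" ([row, column] in pixels, amid what is visible of it).
- r.tip_of(camera, name): "centre" ([row, column] in pixels: a listed point, or the origin of a listed thing).
The state is a dict: "clock": time; "q": joint angles; "qd": joint speeds; "joint_torque": joint torques, N m; "tool_pos": TCP position; "eef_rot": TCP orientation; "contact_force": force on the tool from outside, world axes, zero at the start; "moment": the same for the moment, N m; "opening": opening from 0.0 (shut) to 1.0 (fully open).
Only numpy, scipy, OpenCV 4.12 (cv2) and the standard library are available. Lean on these libraries where they do the work, as an engineer would, in place of code of your own. Each camera call takes 0.05 s, during which the arm holds its last target.

### The job

Take the blue-topped filter cartridge out of its stand and fit it into the filter housing on the bench: feel for the slots with light pressure, push it down against the spring, give it a quarter turn clockwise (seen from above) to the stop and let it rise into its detent, so that it stays locked and upright once you let go. Do not force it: at no time may it bear on the housing with more than 60 N, jolts and the push against the stop included; 20 N is plenty. Leave the sleeve, the lock core and the pliers where they lie.

Things in the scene. Friction and masses are not known exactly. Their poses are not given: they have to be found in the camera images.
- cartridge: Filter cartridge, 80 mm tall, about 0.2 kg, loose, upright in its stand at the start. Origin: centre of its underside, z up its axis. From below: white round nose 33.6 mm in diameter (its lower end rounded, with a small flat foot) up to z = 41.5 mm, with two lugs; blue cap disc 56 mm in diameter, z = 41.5 to 48 mm; on it the grip bar up to z = 80 mm.
- cartridge_grip (a point): Middle of the cartridge's blue upright grip bar, 64 mm above the cartridge's origin; the bar is 54 mm long (along x), 14 mm thick (along y) and 32 mm high. Grip it across its thickness. Axes as the cartridge's.
- cartridge_lugs (a point): Point on the cartridge's axis at the middle height of its two brass lugs, 26 mm above its origin. The lugs point to +x and -x, in line with the grip bar; each is 9 mm wide and 8 mm high (22 to 30 mm above the origin) and reaches 24 mm from the axis. Axes as the cartridge's.
- socket: Filter housing fixed to the bench: dark base plate 116 x 96 x 12 mm (long along x), grey round body 70 mm in diameter with brass hose stubs along +y and -y, and on top a knurled aluminium collar, 74 mm in diameter, upper face 62 mm above the bench. Origin: centre of the underside, z up. All heights below are those of the cartridge's origin above this origin.
- socket_mouth (a point): Centre of the collar's bore at its upper face. The bore is 37 mm wide with two opposite lug slots, 14 mm wide, beside black lines. The collar is swivelled (stiff): its slots lie along the housing's x axis only within 0.4 rad either way, not measured, to be felt or seen. Lugs pass if aligned to 0.05-0.1 rad; else they rest on the collar at height 40 mm, nose in the bore. Axes: the housing's.
- socket_home (a point): On the bore's axis, 20.5 mm above the housing's origin: the cartridge's origin when pushed fully home, cap disc on collar. A sprung plate pushes back from height 36 mm (4 N) to home (11 N). At 24 mm and lower the lugs are under the 8 mm flange and free to turn: clockwise from above; 1.57 rad to the detent pockets (red lines), a stop 0.12 rad further. Anticlockwise is blocked.
- socket_locked (a point): On the bore's axis, 28 mm above the housing's origin: the cartridge's origin when locked. Let up at the end of the turn, the spring lifts the lugs 4 mm into the pockets and holds them there. Let go before the pockets it stays at 24 mm, not locked; not turned at all it is pushed out to 36 mm.
- stand: Fixed black plastic ring, 62 mm outside diameter (80 mm at its thin foot), 18 mm high, with a 39 mm hole, in which the cartridge stands on the bench. Origin: centre of its underside.
- sleeve: Bystander: yellow sleeve tube, 34 mm in diameter, 55 mm tall, standing upright. Origin: centre of its underside.
- lock_core: Bystander: zinc and brass lock core with its key in, 22 x 93 x 14 mm, lying. Origin: centre of its underside.
- pliers: Bystander: pliers with red handles, 52 x 182 x 12 mm, lying. Origin: centre of its underside.
Not all that is in view belongs to the job. What is meant by the cartridge is not pink or purple, and is the larger of those in its own colour.

How it is judged:
By the outcome, as a careful person would: the job done as asked, in the order asked, and still so for the second after the job is handed in, with the robot touching nothing.
It also fails if it takes over 67 s, if anything falls off the work surface, if the arm or the gripper's body presses on something with over 40 N, if the wrist force passes 120 N, or if a joint passes its speed limit or range.

## Working session

There is one attempt and no reset: what is moved stays moved. The work goes in short steps, Python scripts to look and compute and a shell command to move; the robot and the scene stay as the last step left them, time stands still between calls to the robot, and variables do not carry over. Pictures are saved under pics/ and viewed, and the job is handed in when it is done.

```bash
mkdir -p pics; ls
python3 - <<'E'
from plant import r
import cv2,numpy as np
s=r.get_state();print(s,r.tcp_to_tips)
for c in ["scene","top"]:
    d=r.snapshot(c);cv2.imwrite(f"pics/{c}0.png",d["frame"][:,:,::-1])
    print(c,d["intrinsics"],d["R"],d["t"])
    for n in ["cartridge","cartridge_grip","socket","socket_mouth","stand"]:
        for o in r.tip_of(c,n): print(n,o["p"],o["centre"])
E
```

```text
pics
{'clock': 0.0, 'q': array([-1.27022563,  0.68998419, -0.19451033,  1.56633426,  0.15731873,
        0.90248432, -0.21510318]), 'qd': array([ 3.29246746e-04, -3.03265318e-04,  3.27124309e-05, -4.60089860e-04,
        1.05776317e-03, -1.37232078e-03, -6.57992930e-05]), 'joint_torque': array([ 4.48034225e-04, -5.27566302e+01, -1.26707789e+00, -1.53426486e+01,
       -5.26687992e-02,  6.73196657e-03,  1.79823228e-04]), 'tool_pos': array([0.16465279, 0.60229   , 0.2459124 ]), 'eef_rot': array([ 0.56246412,  0.42861087, -0.42956588, -0.56160484]), 'contact_force': array([ 0.54816457, -0.12095298, -0.11061136]), 'moment': array([-0.00372933,  0.03256591,  0.02227818]), 'opening': 1.0023331089229428} 0.008
scene [[366.92446061   0.         255.48817604]
 [  0.         366.92446061 188.34262277]
 [  0.           0.           1.        ]] [[ 0.58714526 -0.80942731  0.00937422]
 [-0.44597832 -0.33312639 -0.83074072]
 [ 0.67554703  0.48358477 -0.55658062]] [-0.1926768   0.30295235  0.55186824]
cartridge 0.82 [207.3, 262.4]
cartridge 0.77 [187.8, 241.2]
cartridge 0.7 [182.2, 204.7]
cartridge
[... 322 characters left out ...]
d 0.51 [186.6, 241.4]
top [[387.8765115    0.         249.88989618]
 [  0.         387.8765115  195.22612083]
 [  0.           0.           1.        ]] [[-0.01078922 -0.99949962  0.0297339 ]
 [-0.99842988  0.00913357 -0.05526614]
 [ 0.05496691 -0.03028349 -0.99802883]] [0.11020935 0.46502161 1.16470486]
cartridge 0.73 [191.2, 183.8]
cartridge 0.72 [176.4, 219.0]
cartridge 0.7 [185.5, 254.9]
cartridge 0.48 [205.9, 224.8]
cartridge_grip 0.85 [174.7, 222.0]
cartridge_grip 0.85 [188.8, 186.3]
cartridge_grip 0.69 [203.2, 221.4]
cartridge_grip 0.6 [187.3, 252.4]
socket 0.89 [194.2, 352.9]
socket_mouth 0.64 [188.8, 358.2]
stand 0.8 [175.8, 220.3]
stand 0.74 [175.9, 286.8]
stand 0.28 [188.6, 352.8]
```

Run:
```python
import cv2
a=cv2.imread("pics/scene0.png")[100:330,150:450];cv2.imwrite("pics/sc_crop.png",cv2.resize(a,None,fx=2.6,fy=2.6,interpolation=2))
a=cv2.imread("pics/top0.png")[100:300,130:430];cv2.imwrite("pics/top_crop.png",cv2.resize(a,None,fx=2.6,fy=2.6,interpolation=2))
```

```text
(no output)
```

View pics/sc_crop.png

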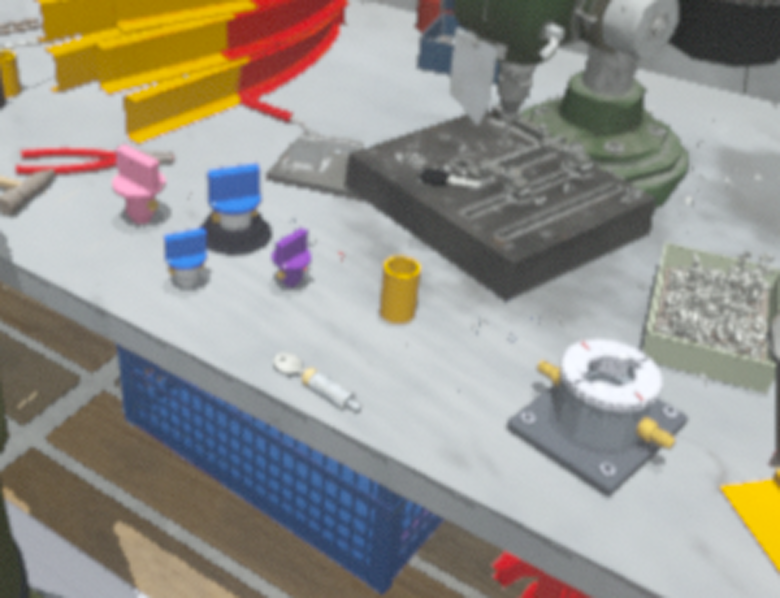

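View pics/top_crop.png

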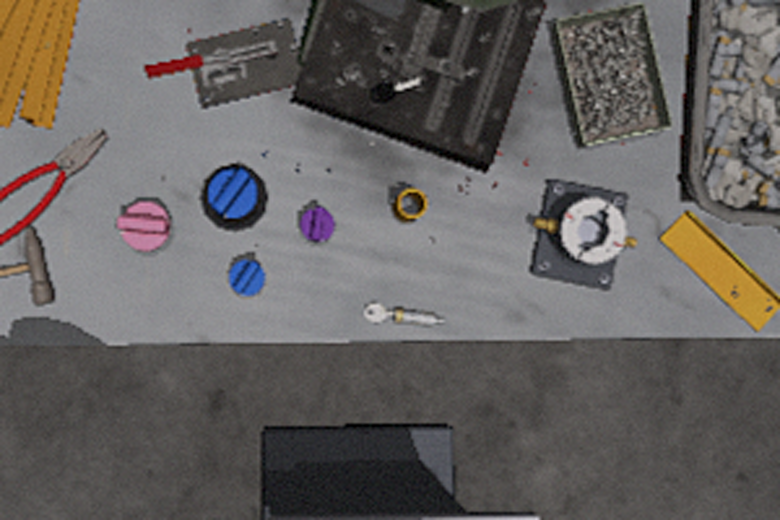

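View pics/scene0.png

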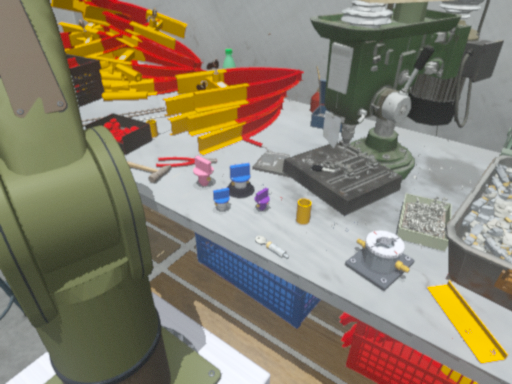

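The target is the larger blue-topped cartridge in its black stand, at top px (220,175). The smaller blue, pink and purple ones are decoys. The housing is at top px (357,188).

```bash
cat > h.py <<'E'
import numpy as np,cv2
def ray(d,rc):
    K,R,t=d["intrinsics"],np.array(d["R"]),np.array(d["t"])
    v=R.T@np.linalg.inv(K)@np.array([rc[1],rc[0],1.]);c=-R.T@t
    return c,v/np.linalg.norm(v)
def atz(d,rc,z):
    c,v=ray(d,rc);return c+v*(z-c[2])/v[2]
def tri(l):
    A=np.zeros((3,3));b=np.zeros(3)
    for d,rc in l:
        c,v=ray(d,rc);P=np.eye(3)-np.outer(v,v);A+=P;b+=P@c
    return np.linalg.solve(A,b)
def proj(d,X):
    p=d["intrinsics"]@(np.array(d["R"])@X+d["t"]);return np.array([p[1],p[0]])/p[2]
def save(d,name,box=None,f=1):
    a=d["frame"][:,:,::-1]
    if box: a=a[box[0]:box[1],box[2]:box[3]]
    cv2.imwrite("pics/"+name,cv2.resize(a,None,fx=f,fy=f,interpolation=2))
E
python3 - <<'E'
from plant import r
from h import *
s=r.snapshot("scene");t=r.snapshot("top")
print("grip",tri([(t,[174.7,222]),(s,[170.5,240.7])]),atz(t,[174.7,222.0],.08),atz(t,[174.7,222.],.064))
print("mouth",tri([(t,[188.8,358.2]),(s,[240.5,385.9])]),atz(t,[188.8,358.2],.062),atz(s,[240.5,385.9],.062))
print("stand",atz(t,[175.8,220.3],0))
print("socket",atz(t,[194.2,352.9],0),atz(s,[260.9,377.7],0))
save(t,"topa.png",(155,195,200,240),15); save(t,"topb.png",(160,220,325,385),12)
from scipy.spatial.transform import Rotation as R
print(R.from_quat(r.get_state()["eef_rot"]).as_matrix())
E
```

```text
grip [0.5226637  0.18821881 0.06487762] [0.52175343 0.18671378 0.08      ] [0.52349549 0.18737322 0.064     ]
mouth [ 0.47973856 -0.21092946  0.06530908] [ 0.47923966 -0.21030916  0.062     ] [ 0.48510765 -0.21157781  0.062     ]
stand [0.52711963 0.19523087 0.        ]
socket [ 0.46697754 -0.21277947  0.        ] [ 0.48698458 -0.20621561  0.        ]
[[ 2.63609754e-01 -3.25169139e-05 -9.64629409e-01]
 [ 9.64629404e-01  1.14936755e-04  2.63609749e-01]
 [ 1.02299598e-04 -9.99999993e-01  6.16652210e-05]]
```

View pics/topa.png

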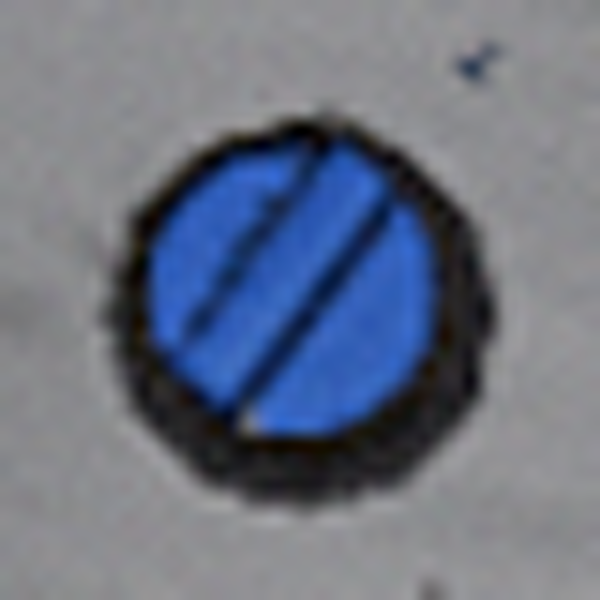

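View pics/topb.png

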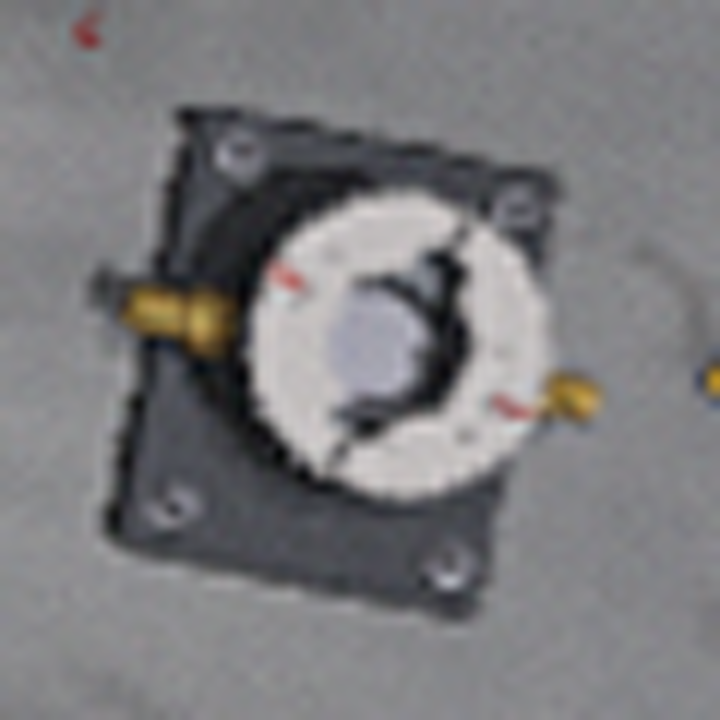

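```bash
python3 -m inch '-12 2 -18 1; -37 5 -54 3; -61 9 -91 5; -85 12 -127 7; -110 16 -163 8; -134 20 -200 10; -159 23 -236 12; -183 27 -272 14; -207 31 -309 15; -220 34 -327 16' 1 30
python3 - <<'E'
from plant import r
import numpy as np
from scipy.spatial.transform import Rotation as R
s=r.get_state();T=R.from_quat(s["eef_rot"]).as_matrix();print(T,s["q"],s["contact_force"])
print(1000*T.T@(np.array([.5225,.188,.19])-s["tool_pos"]))
E
```

```text
clock: 1.7
tool_pos: [0.4252, 0.3006, 0.2126]
eef_rot: [0.618, 0.345, -0.345, -0.617]
contact_force: [-0.5, -0.1, -0.3]
opening: 1.005
[[ 5.24571060e-01  1.60474021e-03 -8.51365156e-01]
 [ 8.51366358e-01 -1.84171738e-03  5.24568329e-01]
 [-7.26178112e-04 -9.99997016e-01 -2.33233347e-03]] [-0.6061644   0.60277813 -0.15866989  1.91674193  0.15599272  0.6338321
  0.15530687] [-0.53660521 -0.12026115 -0.29357917]
[ -44.75442912   23.00738988 -141.85160066]
```

```bash
python3 -m inch '-10 5 -33 1.5; -23 12 -73 3; -34 17 -110 4.5; -41 21 -131 5.5; -44 23 -142 5.5; -44 23 -142 5.5; -44 23 -142 5.5'
python3 - <<'E'
from plant import r
from h import *
from scipy.spatial.transform import Rotation as R
s=r.get_state();T=R.from_quat(s["eef_rot"]).as_matrix();print(s["tool_pos"],np.degrees(np.arctan2(T[1,0],T[0,0])),T[:,1])
d=r.snapshot("wrist");save(d,"w1.png",f=1.5)
for n in ["cartridge_grip","cartridge"]:
  for o in r.tip_of("wrist",n): print(n,o["p"],o["centre"],atz(d,o["centre"],.064))
print(proj(d,np.array([.5225,.188,.064])),d["R"])
E
```

```text
clock: 2.4
tool_pos: [0.5199, 0.1947, 0.1899]
eef_rot: [-0.631, -0.317, 0.317, 0.632]
contact_force: [-0.3, 0.2, -0.4]
opening: 1.001
[0.51987134 0.19473325 0.18985205] 53.33023045687829 [-5.49094947e-04  1.36465000e-03 -9.99998918e-01]
cartridge_grip 0.76 [79.6, 338.1] [0.48849673 0.29444502 0.064     ]
cartridge_grip 0.74 [194.0, 262.6] [0.52806365 0.19343231 0.064     ]
cartridge_grip 0.74 [104.7, 180.7] [0.43071739 0.18575943 0.064     ]
cartridge_grip 0.73 [215.2, 153.5] [0.48708097 0.10596509 0.064     ]
cartridge_grip 0.29 [267.2, 112.2] [0.50255767 0.04106143 0.064     ]
cartridge 0.92 [200.1, 166.8] [0.483551   0.12446481 0.064     ]
cartridge 0.85 [168.8, 257.2] [0.50769031 0.20291909 0.064     ]
cartridge 0.79 [81.5, 321.8] [0.48220684 0.28369327 0.064     ]
cartridge 0.63 [104.8, 192.7] [0.43637914 0.19323486 0.064     ]
[192.63725739 253.55782946] [[ 5.97311292e-01  8.02009473e-01 -1.62349191e-04]
 [ 7.63951176e-01 -5.68905035e-01  3.04508888e-01]
 [ 2.44126651e-01 -1.82010624e-01 -9.52509481e-01]]
```

View pics/w1.png

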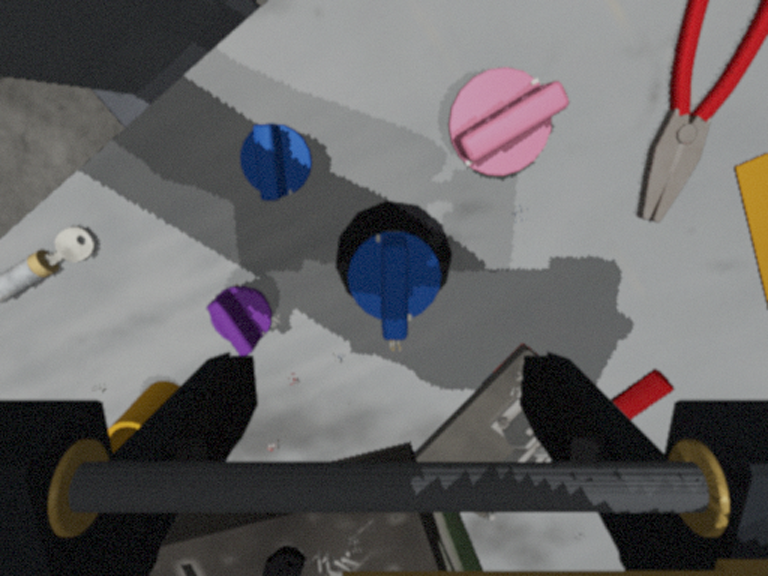

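Run:
```python
from plant import r
from h import *
from scipy.spatial.transform import Rotation as R
s=r.get_state();T=R.from_quat(s["eef_rot"]).as_matrix()
d=r.snapshot("wrist");print(d["intrinsics"])
for rc in ([190.5,263.7],[155,263.5],[225,264]): print(atz(d,rc,.08))
print(atz(d,[194.,262.6],.064))
print("tips px",proj(d,s["tool_pos"]+T[:,1]*.008),proj(d,s["tool_pos"]+T[:,1]*.008+T[:,0]*.044),proj(d,s["tool_pos"]+T[:,1]*.008-T[:,0]*.044))
a=d["frame"][125:235,210:310];h=cv2.cvtColor(a,cv2.COLOR_RGB2GRAY);
save(d,"w1z.png",(125,235,210,310),6)
for X in [[.5225,.188,.06],[.526,.192,.06]]: print(1000*T.T@(np.array(X)-s["tool_pos"]))
```

```text
[[328.02736734   0.         258.62850952]
 [  0.         328.02736734 191.23630309]
 [  0.           0.           1.        ]]
[0.52182939 0.19908847 0.08      ]
[0.49864434 0.21595766 0.08      ]
[0.54600483 0.18160631 0.08      ]
[0.52801954 0.19366166 0.064     ]
tips px [253.62803269 257.68686716] [253.65688838 345.55573539] [253.59919194 169.86349088]
[ -4.10536259 130.02007789  -6.48609054]
[  1.19275135 130.02405738  -6.91032251]
```

View pics/w1z.png

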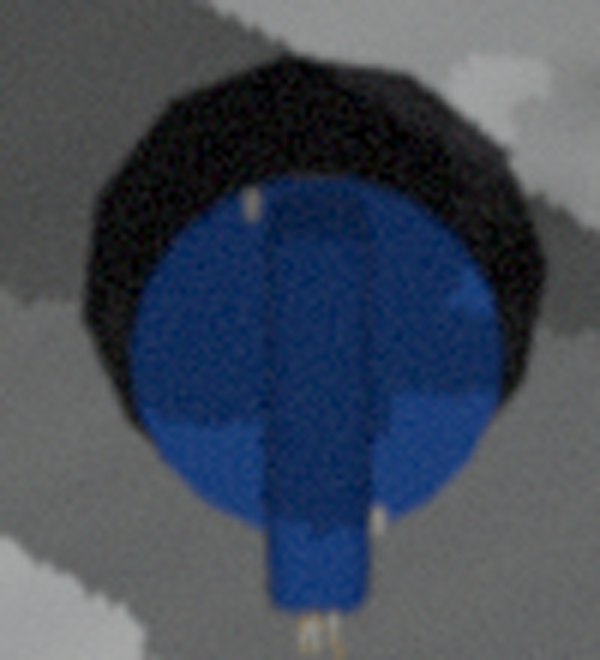

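```bash
python3 -m inch '1 15 -2 0; 3 45 -5 0; 3 80 -5 0; 3 105 -5 0; 3 120 -5 0; 3 128 -5 0; 3 130 -5 0; 3 130 -5 0'
python3 - <<'E'
from plant import r
from h import *
d=r.snapshot("wrist");save(d,"w2.png",f=1.5)
E
```

```text
clock: 3.4
tool_pos: [0.5267, 0.1931, 0.0601]
eef_rot: [-0.632, -0.317, 0.317, 0.632]
contact_force: [0.2, 0.4, 0.8]
opening: 1.005
```

View pics/w2.png

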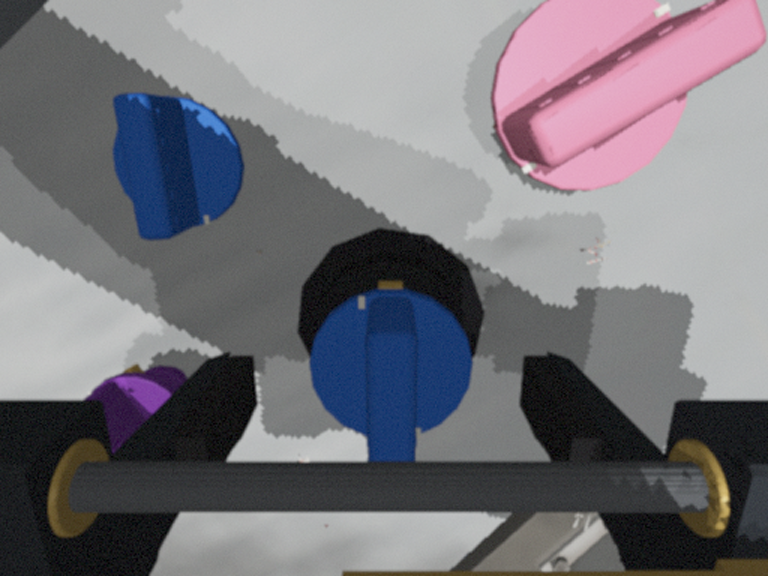

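```bash
python3 -m inch '0 0 0 0; 0 0 0 0; 0 0 0 0; 0 0 0 0; 0 0 0 0; 0 0 0 0; 0 0 0 0' -1 45
python3 - <<'E'
from plant import r
from h import *
from scipy.spatial.transform import Rotation as R
s=r.get_state();T=R.from_quat(s["eef_rot"]).as_matrix()
d=r.snapshot("wrist");save(d,"w3.png",(180,320,180,340),5)
c=atz(d,[243,260.7],.048);print(c,1000*T.T@(c-s["tool_pos"]))
print(s["q"],s["contact_force"])
E
```

```text
clock: 4.15
tool_pos: [0.5265, 0.1925, 0.0597]
eef_rot: [-0.632, -0.317, 0.317, 0.632]
contact_force: [0.4, -1.3, 0.3]
opening: 0.388
[0.52419952 0.19619694 0.048     ] [ 1.54432747 11.68748802  4.03199251]
[-0.37485514  0.89070689 -0.09883184  1.89036045  0.21334901  0.37060969
  0.29238177] [ 0.37034196 -1.28027924  0.33570827]
```

View pics/w3.png

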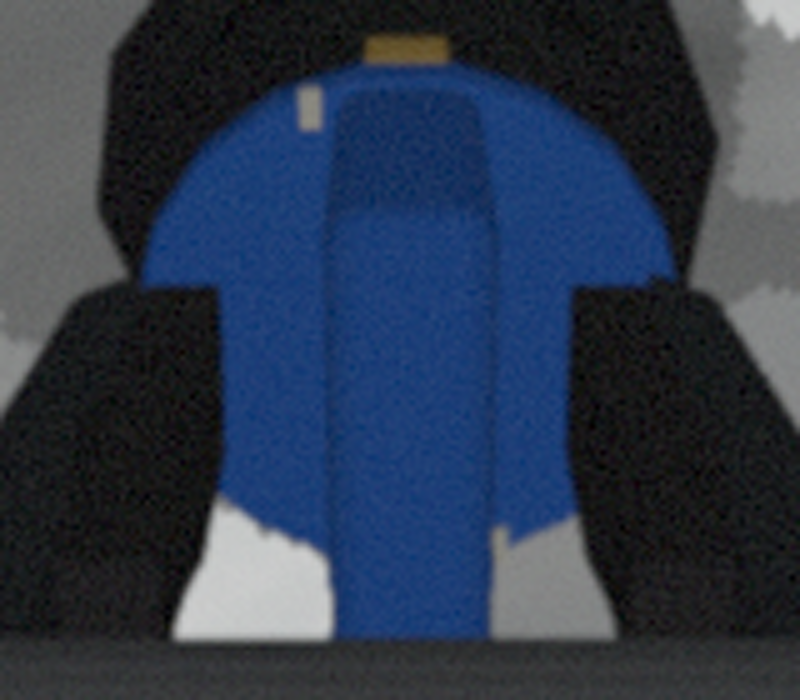

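Gripper is still closing (0.388). The bar sits centred between the fingers; I keep closing.

```bash
python3 -m inch '0 0 0 0; 0 0 0 0; 0 0 0 0; 0 0 0 0; 0 0 0 0; 0 0 0 0'
python3 - <<'E'
from plant import r
from h import *
from scipy.spatial.transform import Rotation as R
s=r.get_state();T=R.from_quat(s["eef_rot"]).as_matrix()
d=r.snapshot("wrist");save(d,"w4.png",(180,320,180,340),5)
print(s["tool_pos"],np.degrees(np.arctan2(T[1,0],T[0,0])),s["contact_force"])
# predicted model: near edge features for axis offset along z
for o in (0,4,8):
  b=s["tool_pos"]+T[:,2]*o/1000
  for nm,off,z in (("bar top near end",.027,.08),("bar bot near end",.027,.048),("cap near edge",.028,.048)):
    X=b+T[:,2]*off;X[2]=z;Y=b-T[:,2]*off;Y[2]=z
    print(o,nm,(proj(d,X)-[180,180])*5,(proj(d,Y)-[180,180])*5)
E
```

```text
clock: 4.8
tool_pos: [0.5266, 0.1926, 0.0597]
eef_rot: [-0.632, -0.317, 0.317, 0.632]
contact_force: [0.1, 0.8, -1.2]
opening: 0.154
[0.52655058 0.19264939 0.05970153] 53.21404255768477 [ 0.07024089  0.83216338 -1.15896221]
0 bar top near end [236.32548756 387.01157464] [795.02733224 387.7784355 ]
0 bar bot near end [101.39760666 388.42571182] [576.07272806 388.92731844]
0 cap near edge [ 91.67948353 388.41544232] [584.02520566 388.93572211]
4 bar top near end [189.20298518 386.94689542] [758.02247831 387.72764352]
4 bar bot near end [ 62.30001155 388.38439596] [543.98478998 388.89340994]
4 cap near edge [ 52.43109446 388.37396711] [552.04876974 388.90193144]
8 bar top near end [141.17074843 386.88096751] [720.38558234 387.67598401]
8 bar bot near end [ 22.59396902 388.34243712] [511.44495982 388.8590239 ]
8 cap near edge [ 12.57072079 388.33184519] [519.62280337 388.86766573]
```

View pics/w4.png

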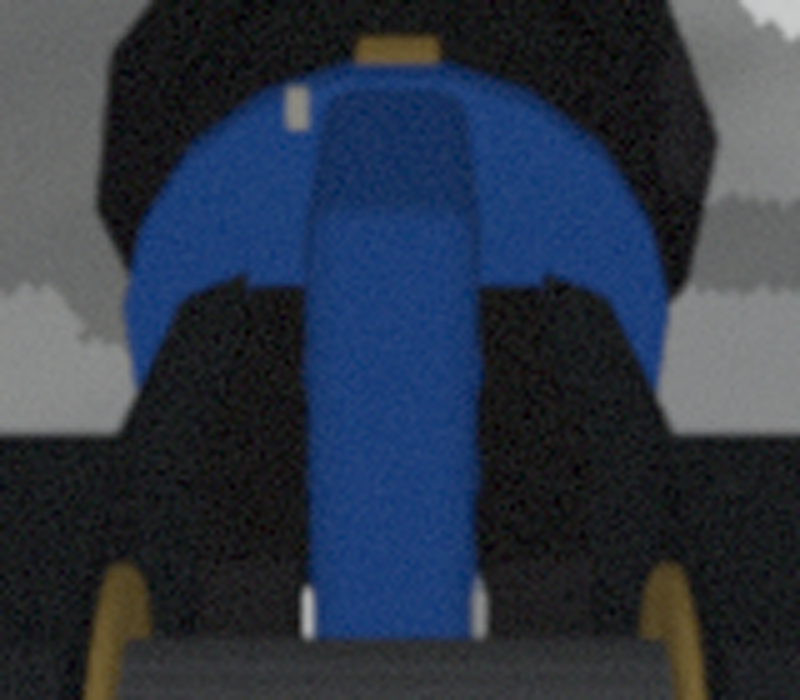

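```bash
python3 -m inch '0 -8 0 0; 0 -25 0 0; 0 -55 0 0; -12 -85 -7 0; -40 -103 -24 -1; -78 -110 -46 -2; -117 -110 -69 -3; -156 -110 -92 -4; -195 -110 -115 -5; -220 -110 -130 -5'
python3 - <<'E'
from plant import r
from h import *
from scipy.spatial.transform import Rotation as R
s=r.get_state();T=R.from_quat(s["eef_rot"]).as_matrix()
print(s["tool_pos"],np.degrees(np.arctan2(T[1,0],T[0,0])),s["contact_force"],s["opening"])
print(1000*T.T@(np.array([.482,-.211,.165])-s["tool_pos"]))
E
```

```text
clock: 5.85
tool_pos: [0.4973, -0.0658, 0.17]
eef_rot: [0.619, 0.342, -0.344, -0.618]
contact_force: [0.6, -0.3, -1.7]
opening: 0.154
[ 0.49727248 -0.06583854  0.16998087] 58.00890444201491 [ 0.57975818 -0.28649748 -1.66028647] 0.1537278843761194
[-131.19209175    5.34746939  -63.95268567]
```

```bash
python3 -m inch '-35 0 -18 -1; -75 0 -38 -2; -105 0 -53 -3; -124 0 -61 -3.5; -131 0 -64 -3.5; -131 0 -64 -3.5; -131 0 -64 -3.5'
python3 - <<'E'
from plant import r
from h import *
from scipy.spatial.transform import Rotation as R
s=r.get_state();T=R.from_quat(s["eef_rot"]).as_matrix()
print(s["tool_pos"],np.degrees(np.arctan2(T[1,0],T[0,0])),s["contact_force"],T[:,1])
d=r.snapshot("wrist");save(d,"w5.png",f=1.5)
t=r.snapshot("top");save(t,"t5.png",(140,240,300,420),6)
t=r.snapshot("scene");save(t,"s5.png",(150,300,300,450),5)
for o in r.tip_of("wrist","socket_mouth"):print(o["p"],o["centre"],atz(d,o["centre"],.062))
E
```

```text
clock: 6.55
tool_pos: [0.4846, -0.2048, 0.1699]
eef_rot: [-0.606, -0.364, 0.363, 0.607]
contact_force: [-1.0, 0.9, -2.5]
opening: 0.154
[ 0.48457559 -0.20476345  0.16985149] 61.821549809353805 [-0.96842262  0.85534619 -2.49608266] [ 2.47433452e-04  1.26897016e-03 -9.99999164e-01]
0.56 [191.3, 247.1] [ 0.4799901  -0.21192163  0.062     ]
0.53 [100.0, 464.7] [ 0.49362107 -0.03926061  0.062     ]
```

View pics/w5.png

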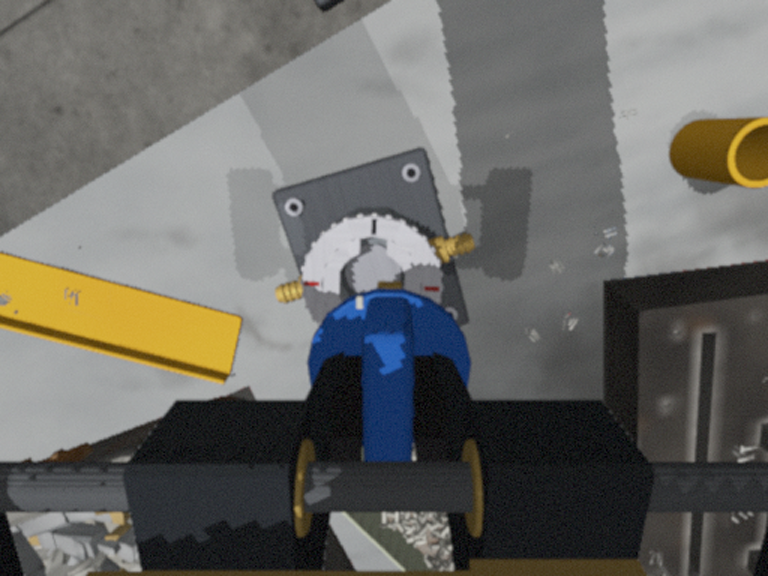

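View pics/s5.png

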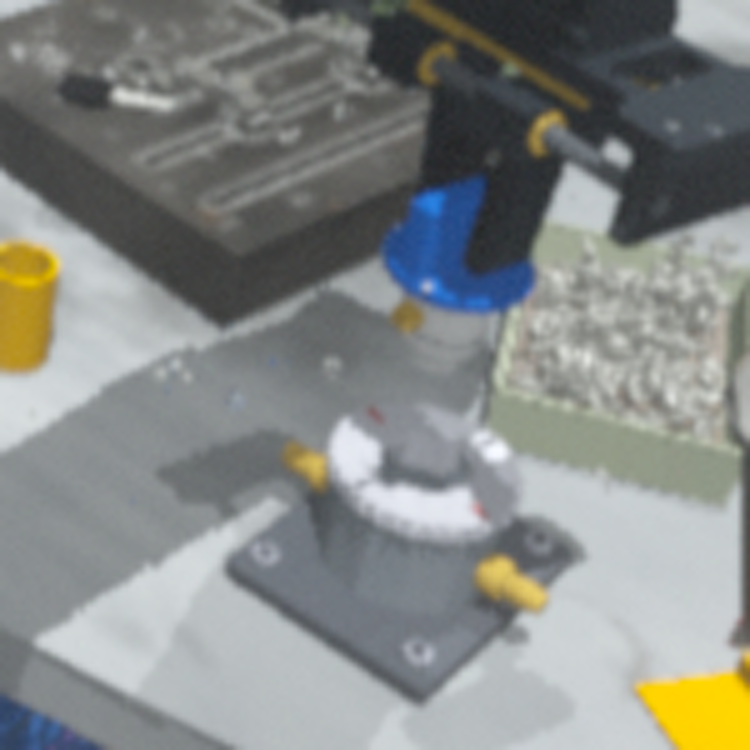

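View pics/t5.png

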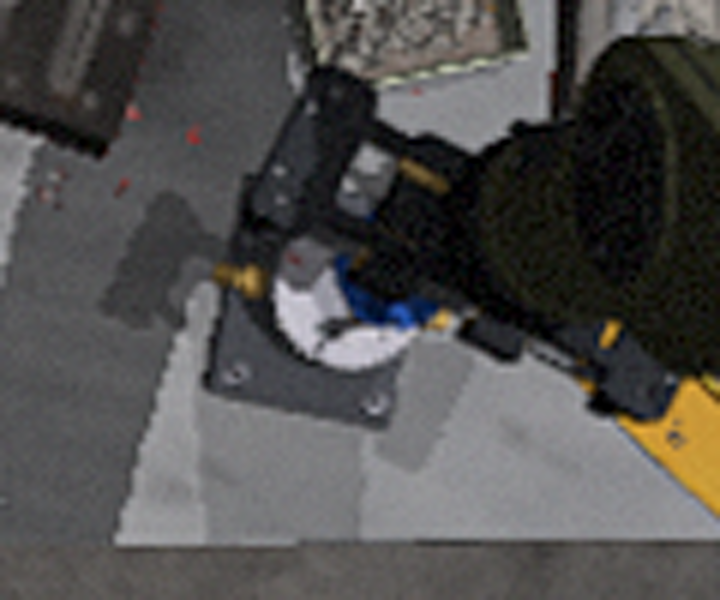

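View zoom.

Run:
```python
import cv2
from plant import r
from h import *
d=r.snapshot("wrist");save(d,"w6.png",(135,215,195,305),7)
```

```text
(no output)
```

View pics/w6.png

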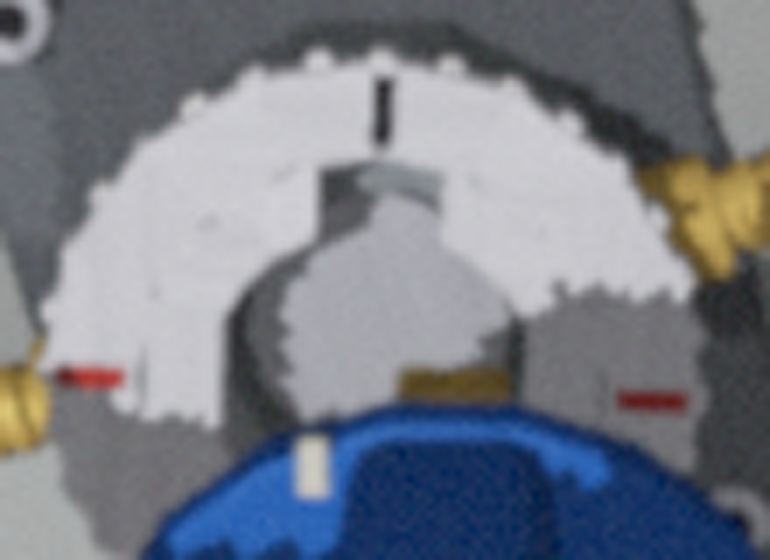

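Run:
```python
from plant import r
from h import *
from scipy.spatial.transform import Rotation as R
s=r.get_state();T=R.from_quat(s["eef_rot"]).as_matrix();p=s["tool_pos"]
d=r.snapshot("wrist")
f=lambda x,y:atz(d,[y/7+135,x/7+195],.062)
L,Rr,B=f(92,379),f(652,401),f(382,112)
B1,B2=f(385,82),f(379,145);S=(f(320,190)+f(440,190))/2
an=lambda v:np.degrees(np.arctan2(v[1],v[0]))
M=(L+Rr)/2
print("M",M,"red sep",np.linalg.norm(L-Rr),"M-B",np.linalg.norm(M-B))
print("red ang+90",an(Rr-L),"slot via B",an(B-M),"line",an(B1-B2),"slot S",an(S-M), np.linalg.norm(S-M))
print("jaw",an(T[:,0]),"z",an(T[:,2]),an(-T[:,2]))
# rim points
rim=np.array([f(*q) for q in [(50,310),(102,192),(192,105),(253,75),(320,58),(383,52),(450,60),(511,80),(570,120)]])
A=np.c_[2*rim[:,:2],np.ones(len(rim))];b=(rim[:,:2]**2).sum(1);c=np.linalg.lstsq(A,b,rcond=None)[0];print("rim c",c[:2],np.sqrt(c[2]+c[:2]@c[:2]))
g=lambda q:1000*T.T@(np.array([*q[:2],p[2]])-p)
print("M in tool",g(M),"rim",g(c),"lin",g((.48,-.211)))
# cartridge axis: cap disc, height offset
for o in (0,2,4):
  z0=p[2]-.0597
  b=p+T[:,2]*o/1000
  for nm,off,z in (("top end",.027,.08),("cap edge",.028,.048),("lug end top",.024,.030)):
    X=b+T[:,2]*off;X[2]=z0+z; q=proj(d,X);print(o,nm,(q[1]-195)*7,(q[0]-135)*7)
```

```text
M [ 0.47994578 -0.21152266  0.062     ] red sep 0.06317567703812628 M-B 0.03170523887753142
red ang+90 59.46971943167606 slot via B 149.3880856548726 line 145.96263614127068 slot S 149.20059613208875 0.02305503223339235
jaw 61.83021441490233 z 151.83022007480386 -28.169779925196124
rim c [ 0.47904369 -0.21070753] 0.03692163822728631
M in tool [-7.67573206e+00 -3.15678604e-03  1.14876378e+00] rim [-7.38300634e+00 -2.76442809e-03  2.32881210e+00] lin [-7.18937712e+00 -2.89637916e-03  1.34770451e+00]
0 top end 434.5854744867498 644.1038817168569
0 cap edge 436.81737252771063 442.0323411472317
0 lug end top 437.8029074099782 415.2067338655267
2 top end 434.5305689537925 611.2583347709759
2 cap edge 436.7814998279151 414.6542375789802
2 lug end top 437.7741566229043 390.5760885798676
4 top end 434.4751388917662 578.0990044370104
4 cap edge 436.74534984051286 387.06450765240476
4 lug end top 437.7452067321583 365.7748722445833
```

```bash
python3 -m inch '-3 4 0 1; -7 14 -1 2; -8.4 24 -1 2.4; -8.4 32 -1 2.4; -8.4 37 -1 2.4; -8.4 40 -1 2.4; -8.4 40 -1 2.4; -8.4 40 -1 2.4'
python3 - <<'E'
from plant import r
from h import *
from scipy.spatial.transform import Rotation as R
s=r.get_state();T=R.from_quat(s["eef_rot"]).as_matrix()
print(s["tool_pos"],np.degrees(np.arctan2(T[1,0],T[0,0])),s["contact_force"],s["moment"],T[:,1])
d=r.snapshot("wrist");save(d,"w7.png",(160,270,190,310),6)
t=r.snapshot("scene");save(t,"s7.png",(190,290,330,440),6.5)
E
```

```text
clock: 7.65
tool_pos: [0.4814, -0.2143, 0.1298]
eef_rot: [0.614, 0.35, -0.35, -0.614]
contact_force: [-0.5, 0.0, -2.2]
opening: 0.154
[ 0.48137285 -0.21434334  0.12978583] 59.324303597348134 [-0.54942705  0.03450452 -2.24442993] [-0.02169144 -0.00057844  0.06102817] [ 3.43647736e-04  7.08564415e-05 -9.99999938e-01]
```

View pics/w7.png

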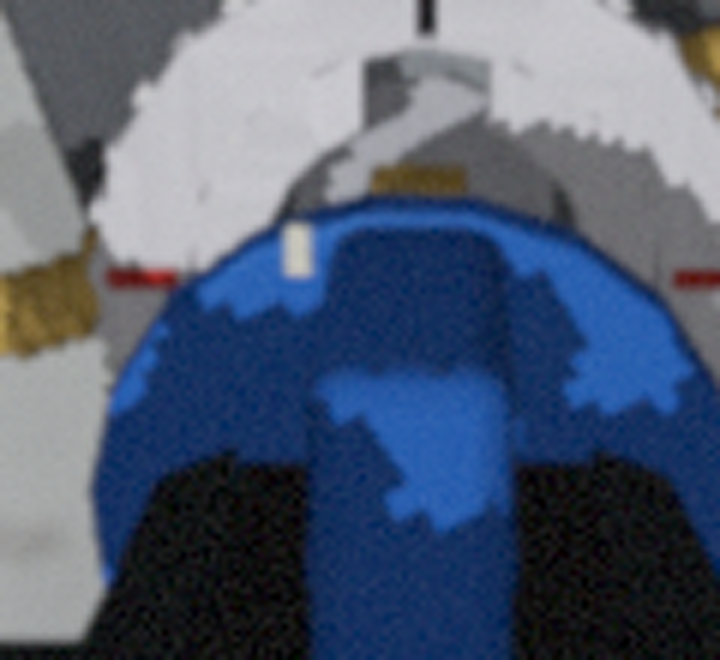

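View pics/s7.png

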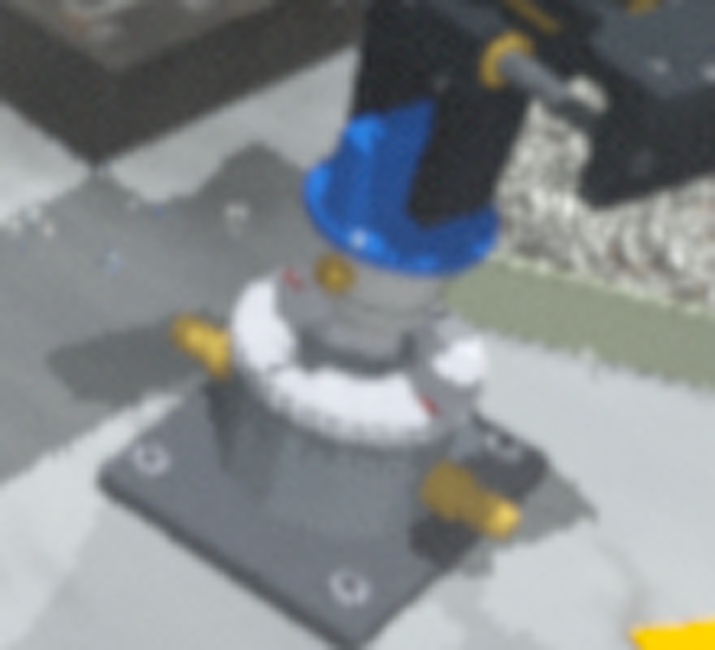

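Run:
```python
from plant import r
from h import *
from scipy.spatial.transform import Rotation as R
s=r.get_state();T=R.from_quat(s["eef_rot"]).as_matrix();p=s["tool_pos"]
d=r.snapshot("wrist")
f=lambda x,y,z:1000*T.T@(atz(d,[y/6+160,x/6+190],z)-p)
z0=p[2]-.0597
print("redL inner/outer",f(108,277,.062),f(176,277,.062),"redR inner",f(677,278,.062))
print("slot edges",f(366,100,.062),f(490,100,.062),"bore/slot corner", "slot outer end",f(428,53,.062),"line",f(427,15,.062),f(427,30,.062))
print("lug l,r,bottom edge",f(372,168,z0+.022),f(467,168,z0+.022),"cap edge top",f(405,198,z0+.048),"bar top end",f(412,370,z0+.08), f(312,400,z0+.08),f(508,400,z0+.08))
print("cap left", f(95,490,z0+.048))
```

```text
redL inner/outer [-33.57759035  67.97545616   2.93886048] [-25.95693248  67.97769232   2.93948118] redR inner [30.18377354 67.99424595  2.82459054]
slot edges [-4.51643954 67.97022682 23.48175117] [ 8.98110639 67.97418801 23.48203538] bore/slot corner slot outer end [ 2.21995183 67.96868177 28.74063149] line [ 2.1025894  67.96583823 32.93492155] [ 2.10625861 67.96694409 31.28534903]
lug l,r,bottom edge [-3.24283662 37.68223041 25.12592624] [ 5.68181656 37.68484944 25.12631756] cap edge top [-2.73784334e-02  1.16794592e+01  3.06623473e+01] bar top end [  0.56132051 -20.31947729  29.31957793] [ -5.99553536 -20.3199747   27.18897996] [  6.85502888 -20.31620428  27.19059337]
cap left [-26.27102248  11.689159     4.67920433]
```

```bash
python3 -m inch '0.8 3 1.2 0; 0.8 7 1.2 0; 0.8 11 1.2 0; 0.8 15 1.2 0; 0.8 18 1.2 0; 0.8 21 1.2 0; 0.8 23 1.2 0; 0.8 25 1.2 0; 0.8 25 1.2 0'
python3 - <<'E'
from plant import r
from h import *
from scipy.spatial.transform import Rotation as R
s=r.get_state();T=R.from_quat(s["eef_rot"]).as_matrix();p=s["tool_pos"]
print(p-[0,0,.0597],np.degrees(np.arctan2(T[1,0],T[0,0])),T.T@s["contact_force"],s["moment"])
d=r.snapshot("wrist");save(d,"w8.png",(180,270,190,310),6)
E
```

```text
clock: 8.7
tool_pos: [0.4804, -0.2131, 0.1044]
eef_rot: [-0.614, -0.35, 0.35, 0.615]
contact_force: [-0.1, 0.2, -3.2]
opening: 0.154
[ 0.48042475 -0.21305463  0.04474097] 59.31677677300779 [0.09603208 3.22510698 0.14810975] [-0.03172468 -0.03882337 -0.03082392]
```

View pics/w8.png

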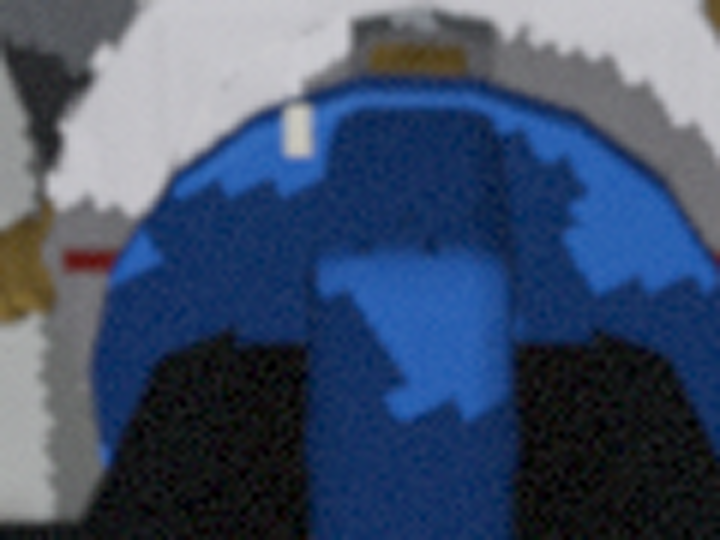

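```bash
python3 -m inch '0.3 1.5 0 0; 0.3 3 0 0; 0.3 4.5 0 0; 0.3 5.5 0 0; 0.3 6.5 0 0; 0.3 6.5 0 0'
python3 - <<'E'
from plant import r
from h import *
from scipy.spatial.transform import Rotation as R
s=r.get_state();T=R.from_quat(s["eef_rot"]).as_matrix();p=s["tool_pos"]
print(p-[0,0,.0597],np.degrees(np.arctan2(T[1,0],T[0,0])),T.T@s["contact_force"],s["moment"])
E
```

```text
clock: 9.35
tool_pos: [0.4806, -0.2128, 0.0981]
eef_rot: [-0.614, -0.35, 0.35, 0.615]
contact_force: [-0.0, 0.7, -3.5]
opening: 0.156
[ 0.48063765 -0.21283269  0.03836308] 59.315401207712455 [0.60759471 3.46909508 0.38673744] [-0.02906558  0.00252117  0.02177258]
```

```bash
python3 -m inch '0 2 0 0; 0 4 0 0; 0 6 0 0; 0 8 0 0; 0 10 0 0; 0 11 0 0; 0 12 0 0; 0 12 0 0'
python3 - <<'E'
from plant import r
from h import *
from scipy.spatial.transform import Rotation as R
s=r.get_state();T=R.from_quat(s["eef_rot"]).as_matrix();p=s["tool_pos"]
print(p-[0,0,.0597],np.degrees(np.arctan2(T[1,0],T[0,0])),T.T@s["contact_force"],s["moment"])
E
```

```text
clock: 10.15
tool_pos: [0.481, -0.2129, 0.0863]
eef_rot: [0.615, 0.35, -0.35, -0.614]
contact_force: [0.0, -0.1, 5.2]
opening: 0.155
[ 0.48096041 -0.21291928  0.02662824] 59.31859890344119 [-0.05011977 -5.15497982 -0.0705351 ] [-0.0159066   0.15732787  0.03255061]
```

```bash
python3 -m inch '0 1 0 0; 0 2 0 0; 0 3 0 0; 0 3.7 0 0; 0 4.3 0 0; 0 4.3 0 0'
python3 - <<'E'
from plant import r
from h import *
from scipy.spatial.transform import Rotation as R
s=r.get_state();T=R.from_quat(s["eef_rot"]).as_matrix();p=s["tool_pos"]
print(p-[0,0,.0597],np.degrees(np.arctan2(T[1,0],T[0,0])),T.T@s["contact_force"],s["moment"])
d=r.snapshot("wrist");save(d,"w9.png",(180,270,190,310),6)
E
```

```text
clock: 10.75
tool_pos: [0.481, -0.2129, 0.0822]
eef_rot: [0.615, 0.35, -0.35, -0.614]
contact_force: [-0.9, 0.2, 6.6]
opening: 0.154
[ 0.48099959 -0.21293049  0.02253757] 59.31833678293914 [-0.27139729 -6.58145462  0.92387371] [0.00765348 0.28059963 0.03065181]
```

View pics/w9.png

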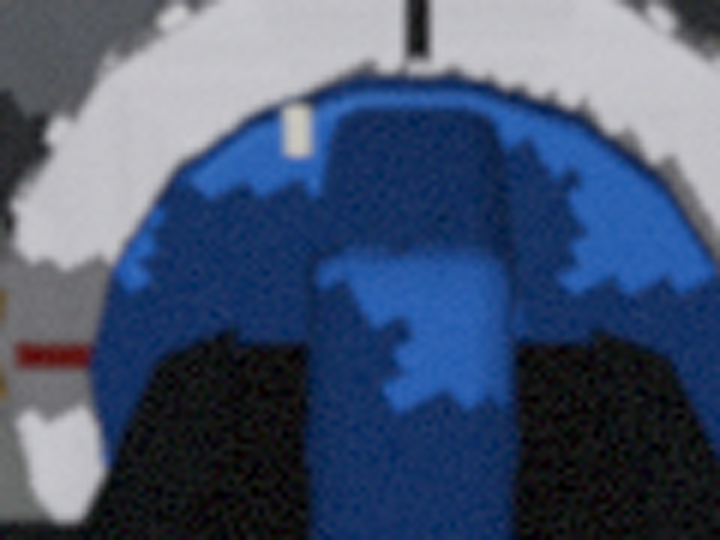

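```bash
python3 -m inch '-0.1 0 0.05 3; -0.28 0 0.18 9; -0.46 0 0.32 15; -0.61 0 0.48 21; -0.76 0 0.66 27; -0.82 0 0.75 30; -0.82 0 0.75 30'
cat > st.py <<'E'
from plant import r
from h import *
from scipy.spatial.transform import Rotation as R
s=r.get_state();T=R.from_quat(s["eef_rot"]).as_matrix();p=s["tool_pos"]
print(p-[0,0,.0597],"ang",np.degrees(np.arctan2(T[1,0],T[0,0])),"Ftool",T.T@s["contact_force"],"Mtool",T.T@s["moment"],s["opening"],s["q"][6],T[:,1])
c=p+T@[.001,0,.0019];print("axis",c)
E
python3 st.py
```

```text
clock: 11.5
tool_pos: [0.4806, -0.2137, 0.0825]
eef_rot: [0.685, 0.179, -0.178, -0.684]
contact_force: [0.9, -0.3, 6.6]
opening: 0.155
[ 0.48061579 -0.21368851  0.02277757] ang 29.241826282427187 Ftool [ 0.67295475 -6.55969105 -0.67320123] Mtool [-0.09550449  0.00084875  0.13207741] 0.1552322511760769 0.6626701773925695 [ 0.00219157 -0.00115805 -0.99999693]
axis [ 0.48056022 -0.21154214  0.08247496]
```

```bash
python3 -m inch '-0.1 0.2 0.05 3; -0.28 0.4 0.18 9; -0.46 0.4 0.32 15; -0.61 0.4 0.48 21; -0.76 0.4 0.66 27; -0.82 0.4 0.75 30; -0.82 0.4 0.75 30'; python3 st.py
```

```text
clock: 12.2
tool_pos: [0.4795, -0.2137, 0.0821]
eef_rot: [0.708, -0.004, 0.006, -0.707]
contact_force: [0.4, -1.4, 6.6]
opening: 0.154
[ 0.47952678 -0.21371567  0.02237677] ang -0.7686523437912616 Ftool [ 0.46897929 -6.59821251 -1.38310712] Mtool [-0.20202285 -0.00774984  0.13210704] 0.15430562551452437 0.3661278532636924 [ 0.00223781 -0.00157312 -0.99999626]
axis [ 0.48055218 -0.21182926  0.0820761 ]
```

```bash
python3 -m inch '-0.1 0 0.05 3; -0.28 0 0.18 9; -0.46 0 0.32 15; -0.61 0 0.48 21; -0.73 0 0.62 26; -0.8 0 0.72 29; -0.85 0 0.8 31; -0.85 0 0.8 31'; python3 st.py
python3 - <<'E'
from plant import r
print(r.get_state()["q"])
E
```

```text
clock: 13.0
tool_pos: [0.4785, -0.213, 0.0821]
eef_rot: [0.681, -0.193, 0.194, -0.68]
contact_force: [0.4, -0.4, 7.3]
opening: 0.158
[ 0.47848536 -0.21302634  0.02237333] ang -31.747679732163405 Ftool [ 0.57446253 -7.30248293 -0.18137084] Mtool [-0.2960964  -0.01144396 -0.00556724] 0.15780986196428837 0.062331220610428194 [ 0.00195356 -0.00170433 -0.99999664]
axis [ 0.48033547 -0.21193681  0.08207509]
[ 0.25741781  0.8346564   0.12177021  2.00490608 -0.29088768  0.31576123
  0.06233122]
```

```bash
python3 -m inch '-0.02 0 0.01 0.7; -0.05 0 0.02 1.4; -0.07 0 0.04 2.1; -0.1 0 0.05 2.8; -0.13 0 0.07 3.5; -0.14 0 0.08 4; -0.14 0 0.08 4';python3 st.py;  python3 -m inch '-0.02 0 0.01 0.5; -0.04 0 0.02 1; -0.04 0 0.02 1';python3 st.py
```

```text
clock: 13.7
tool_pos: [0.4784, -0.2129, 0.0821]
eef_rot: [0.673, -0.216, 0.218, -0.673]
contact_force: [0.1, -1.0, 7.0]
opening: 0.156
[ 0.47835452 -0.21290051  0.02235946] ang -35.71636843290209 Ftool [ 0.69232851 -6.99398706 -0.72885521] Mtool [-0.35591129 -0.02474392  0.01922734] 0.15605516713371603 0.023259316178373405 [ 0.00191723 -0.00157572 -0.99999692]
axis [ 0.48027561 -0.21194164  0.08206163]
clock: 14.0
tool_pos: [0.4783, -0.2128, 0.0821]
eef_rot: [0.671, -0.222, 0.223, -0.671]
contact_force: [-1.8, -1.2, 7.2]
opening: 0.155
[ 0.47831182 -0.21282461  0.02235791] ang -36.70873339497182 Ftool [-0.69104665 -7.15214124 -2.01526039] Mtool [-0.39965299 -0.07204148  0.01879051] 0.154676818321135 0.013427064812403586 [ 0.00185382 -0.00152654 -0.99999712]
axis [ 0.48024923 -0.21189915  0.08206009]
```

```bash
python3 -m inch '-0.02 0 0.01 0.4; -0.03 0 0.02 0.8; -0.03 0 0.02 0.8';python3 st.py
```

```text
clock: 14.3
tool_pos: [0.4782, -0.2127, 0.082]
eef_rot: [0.67, -0.227, 0.228, -0.669]
contact_force: [-0.2, -0.5, 7.8]
opening: 0.156
[ 0.47823177 -0.21270039  0.02234602] ang -37.48893779482262 Ftool [ 0.15825961 -7.75636985 -0.51066046] Mtool [-0.36132827 -0.04283619  0.03434619] 0.15643408851974472 0.005675562789129665 [ 0.0016951  -0.00139514 -0.99999759]
axis [ 0.4801816  -0.21180141  0.08204807]
```

```bash
python3 -m inch '-0.02 0 0.01 0.5; -0.03 0 0.02 1; -0.03 0 0.02 1';python3 st.py
```

```text
clock: 14.6
tool_pos: [0.4782, -0.2126, 0.0821]
eef_rot: [0.668, -0.232, 0.233, -0.667]
contact_force: [-1.1, 0.3, 7.8]
opening: 0.155
[ 0.47823289 -0.21264962  0.02236871] ang -38.43398463017115 Ftool [-1.01282807 -7.7875262  -0.46262624] Mtool [-0.28328556 -0.31144716 -0.00325922] 0.1546001788331355 -0.0038099970752020203 [ 0.00168416 -0.00150137 -0.99999745]
axis [ 0.48019727 -0.21178291  0.08207071]
```

```bash
python3 -m inch '-0.02 0 0.01 0.5; -0.03 0 0.02 1; -0.03 0 0.02 1';python3 st.py
```

```text
clock: 14.9
tool_pos: [0.4782, -0.2126, 0.0821]
eef_rot: [0.666, -0.237, 0.239, -0.665]
contact_force: [-0.6, -0.9, 7.7]
opening: 0.154
[ 0.4782349  -0.21259598  0.02238588] ang -39.365765300143664 Ftool [ 0.08300823 -7.67621894 -1.08829192] Mtool [-0.3677236  -0.57753188  0.02831095] 0.15388274406516672 -0.013126966945101091 [ 0.00164492 -0.00160252 -0.99999736]
axis [ 0.48021312 -0.21176133  0.0820878 ]
```

```bash
python3 -m inch '0.07 0 -0.03 -2; 0.13 0 -0.06 -4; 0.2 0 -0.1 -6.5; 0.2 0 -0.1 -6.5';python3 st.py;  python3 -m inch '0 -0.8 0 0; 0 -1.6 0 0; 0 -2.4 0 0; 0 -3.2 0 0; 0 -4 0 0; 0 -4.8 0 0; 0 -4.8 0 0';python3 st.py
```

```text
clock: 15.3
tool_pos: [0.4784, -0.2127, 0.082]
eef_rot: [0.678, -0.2, 0.201, -0.678]
contact_force: [-1.6, -0.9, 7.1]
opening: 0.157
[ 0.47841494 -0.2126767   0.02234403] ang -32.94574704661379 Ftool [-0.8008579  -7.08300605 -1.61079155] Mtool [-0.28702393  0.01659093  0.05264551] 0.15658651105189095 0.05048143494601531 [ 0.00191936 -0.00100879 -0.99999765]
axis [ 0.48028743 -0.21162609  0.08204656]
clock: 16.0
tool_pos: [0.4784, -0.2127, 0.0867]
eef_rot: [0.678, -0.2, 0.202, -0.678]
contact_force: [-0.6, 0.1, 4.7]
opening: 0.151
[ 0.47840981 -0.21266777  0.02702865] ang -32.99848491233596 Ftool [-0.5108129  -4.70948283 -0.27361377] Mtool [-0.19182506  0.00697108 -0.00036238] 0.15113011691807207 0.048581050091006564 [ 0.00179627 -0.00113171 -0.99999775]
axis [ 0.48028326 -0.21161889  0.08673082]
```

```bash
python3 -m inch '0 -0.3 0 0; 0 -0.6 0 0; 0 -0.9 0 0; 0 -0.9 0 0';python3 st.py;  python3 -m inch '0 -0.2 0 0; 0 -0.4 0 0; 0 -0.4 0 0';python3 st.py
```

```text
clock: 16.4
tool_pos: [0.4783, -0.2126, 0.0875]
eef_rot: [0.678, -0.2, 0.201, -0.678]
contact_force: [0.1, -1.1, 4.6]
opening: 0.157
[ 0.4783334  -0.21260436  0.02778267] ang -32.99773087742058 Ftool [ 0.7055743  -4.55676504 -0.8613181 ] Mtool [-0.28425124  0.01489716 -0.20223648] 0.15722506011959894 0.04832787718120764 [ 0.00156078 -0.00103375 -0.99999825]
axis [ 0.48020684 -0.21155545  0.08748451]
clock: 16.7
tool_pos: [0.4783, -0.2126, 0.0876]
eef_rot: [0.678, -0.2, 0.201, -0.678]
contact_force: [1.5, -2.6, 2.9]
opening: 0.157
[ 0.47829368 -0.21255316  0.02789214] ang -32.99435638838425 Ftool [ 2.65393623 -2.88459945 -1.39814288] Mtool [-0.36676808  0.03894638 -0.59037329] 0.15714709508724234 0.048232185431407046 [ 1.27296269e-03 -9.14530348e-04 -9.99998772e-01]
axis [ 0.48016706 -0.21150414  0.08759357]
```

```bash
python3 -m inch '0 0.3 0 0; 0 0.3 0 0; 0 0.3 0 0; 0 0.3 0 0; 0 0.3 0 0; 0 0.3 0 0; 0 0.3 0 0; 0 0.3 0 0' 0.2;python3 st.py
python3 - <<'E'
from plant import r
from h import *
d=r.snapshot("wrist");save(d,"w10.png",f=1.5)
E
```

```text
clock: 17.5
tool_pos: [0.4777, -0.212, 0.0873]
eef_rot: [-0.678, 0.201, -0.201, 0.678]
contact_force: [0.3, 0.1, 0.2]
opening: 0.597
[ 0.47766717 -0.21201254  0.02760455] ang -32.985941321165335 Ftool [ 0.16927292 -0.16432108  0.24862972] Mtool [-0.118656    0.0084451   0.08206446] 0.5966868742731231 0.04831616192164022 [ 1.32726351e-06  1.13981396e-04 -9.99999994e-01]
axis [ 0.4795404  -0.21096325  0.08730467]
```

View pics/w10.png

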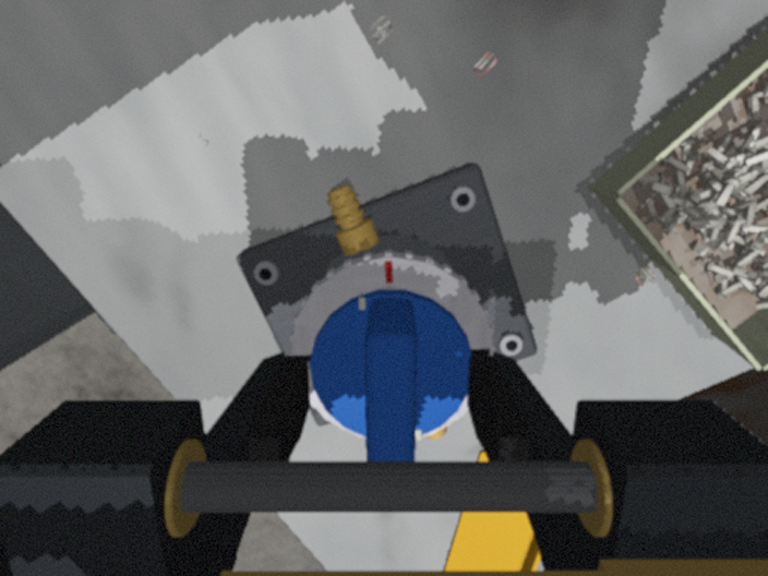

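The gripper is clear and the bar is in line with the red detent line (px 389,272). I open fully, retract and check.

```bash
python3 -m inch '0 0 0 0; 0 -5 0 0; 0 -20 0 0; 0 -45 0 0; 0 -80 0 0; 0 -110 0 0; 0 -120 0 0; 0 -120 0 0' 0.8
python3 - <<'E'
from plant import r
from h import *
s=r.get_state();print(s["contact_force"])
d=r.snapshot("wrist");save(d,"w11.png",f=1.5)
t=r.snapshot("scene");save(t,"s11.png",(190,290,330,440),6.5)
for o in r.tip_of("scene","cartridge_grip"):print(o)
for o in r.tip_of("wrist","cartridge_grip"):print(o)
for zz in(.092,.088,.1): print(zz,proj(t,np.array([.48,-.2115,zz])),proj(d,np.array([.48,-.2115,zz])))
E
```

```text
clock: 18.35
tool_pos: [0.4784, -0.2123, 0.2086]
eef_rot: [0.678, -0.2, 0.202, -0.678]
contact_force: [0.2, 0.2, 0.0]
opening: 0.901
[0.20827882 0.24776633 0.03183691]
{'centre': [193.5, 221.6], 'p': 0.84}
{'centre': [229.2, 387.1], 'p': 0.82}
{'centre': [168.0, 200.0], 'p': 0.67}
{'centre': [195.1, 265.0], 'p': 0.57}
{'centre': [186.7, 255.1], 'p': 0.91}
0.092 [230.44064171 388.11728065] [186.95734322 259.97337457]
0.088 [231.99339889 387.69095294] [185.53705473 259.94080376]
0.1 [227.30624711 388.97786546] [189.92287861 260.04138181]
```

View pics/w11.png

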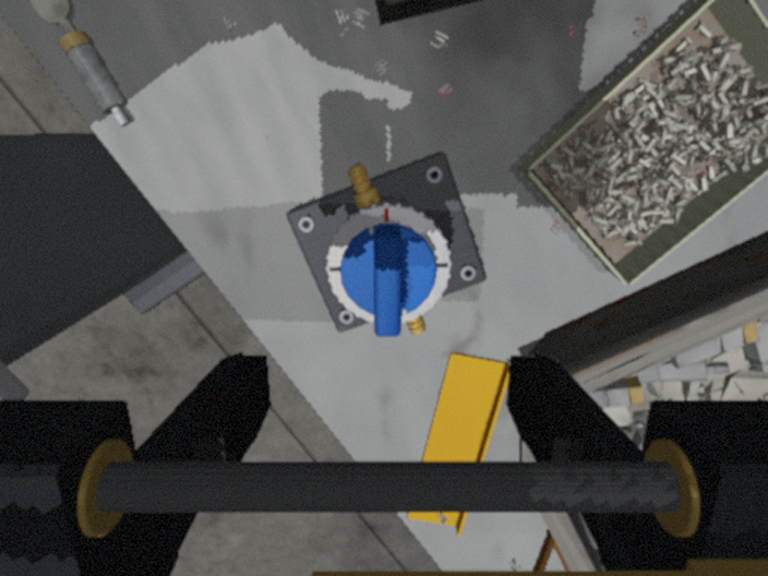

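View pics/s11.png

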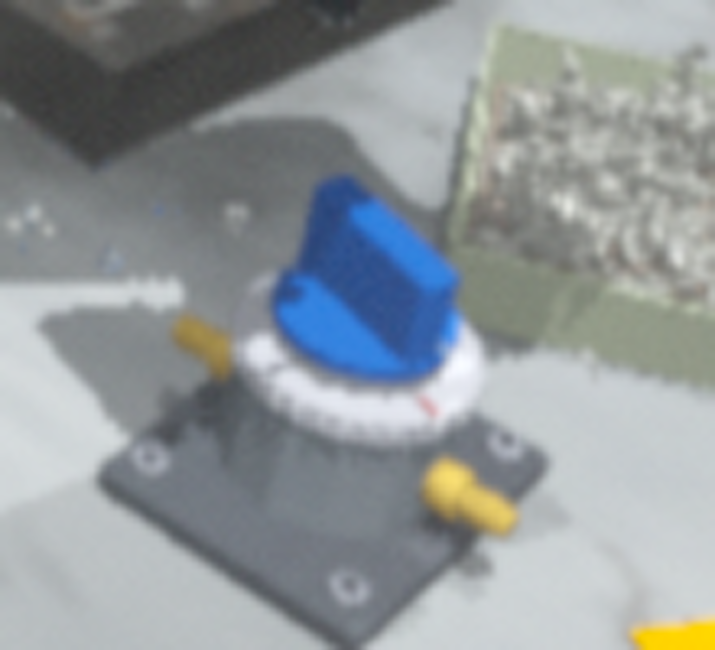

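The cartridge sits upright. Its bar lies along the red lines, with the black lines across it. The grip point in the scene view, (229,387), fits the locked height of 92 mm, for which (230,388) is predicted.

```bash
python3 -c "
from plant import r
r.finish_job()"
```

```text
the job is handed in; nothing more can be done
```

The blue-topped cartridge is locked upright in the filter housing and the job is handed in at about 18.5 s; the limit was 67 s.

- **Insertion:** I took the cartridge from its stand and lined it up with the swivelled slots, about 0.33 rad off the housing's axis. The lugs passed without resistance, and I pushed down to a height of about 22.4 mm.
- **Turn:** I turned it clockwise until the stop was felt at about 97°, where the torque reached 0.58 N m. I then eased back about 6.5° and let the spring lift it to about 28 mm, where the lugs met the flange.
- **Forces:** Push force readings, taken at the end of each step, stayed under 8 N. The stop torque works out at roughly 13 N per lug.
- **Final pictures:** The cartridge stands upright with its bar on the red detent lines, and its grip height matches the locked position to about 1 pixel. The gripper is about 120 mm above the locked grip with no contact force.
- **Disagreements:** The camera estimates of the cartridge's axis relative to the tool differed by 1–2 mm, so I used a middle value, and side forces stayed at or below about 2 N during the turn. Near the end of the lift a one-sided moment of about 0.6 N m appeared, which went away when I let go.
- **Bystanders:** The arm did not go near the sleeve, lock core or pliers. I did not measure their positions afterwards.

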